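# Nest two L busbars in the parts tray

## Robot

A 6-joint arm with a two-finger parallel gripper is mounted at the origin on the work surface. World frame = base frame: x ahead of the robot, y to its left, z up, the work surface at z = 0. Lengths are in m, angles in rad, forces in N, time in s.
With the tool pointing down it reaches from about 0.375 to 0.925 m from the base axis. Payload 5.7 kg.
Tool frame: the origin (TCP) lies midway between the tips of the shut fingers; the grasp point (between the pads) lies 19 mm behind it; z points along the fingers, y is the line along which they close (so a half turn about z gives the same grasp; the last joint's range is limited). The gripper opens to 88 mm and grips with 3 to 60 N. Pads are 20 mm wide; open, the fingers measure 115 mm over their backs; the gripper's body (75 mm by 178 mm) begins 61 mm behind the grasp point.
Start: joints at [-1.29, 0.359, 1.51, -0, 1.272, -0.115], TCP at [0.231, -0.554, 0.223] pointing down, gripper open.
Joint ranges: [-2.97, 2.97], [-1.01, 2.36], [0.21, 2.38], [-0.96, 4.11], [0.2, 2.71], [-2.98, 2.98]. Speed limits (rad/s): [2.39, 2.39, 3.14, 3.14, 3.14, 3.14].

## Interface

Orientations are given as a unit quaternion [x, y, z, w].
In Python, from bench import move_ptp, servo_line, goto_joints, move_gripper, sleep, inverse_kinematics, capture, PlanningError, close_job, spot_in, silhouettes, current_clock, current_joint_pos, current_qvel, current_joint_torque, current_position, current_orientation, current_force, current_torque, current_finger_gap, current_grip_force gives the robot as it stands. Calls block until the motion is done:
- move_ptp(position, orientation): joint-space move of the TCP to a pose.
- servo_line(position, orientation=None, rate=0.15, contact_N=None): straight line of the TCP; orientation=None keeps the orientation; rate is the mean speed in m/s. With contact_N (N) it stops when the force on the tool has changed by that much, and returns True; else False.
- goto_joints(angles): joint-space move.
- move_gripper(opening): finger opening in m; the grip force is fixed at half the most; returns when the fingers have stopped.
- sleep(seconds).
- inverse_kinematics(position, orientation): joint angles nearest the present ones, or None.
- capture(name): name is "scene" or "top" or "wrist"; returns a dict with "image" (420x560x3 uint8, blue, green, red), "range_z" (420x560 float32, m along the optical axis (not along the pixel's ray), 0 where there is no reading), "intrinsics" (3x3 intrinsics, pixels), "R" (3x3) and "t" (3): a world point X has camera coordinates R X + t. Camera axes: x right, y down, z forward; pixel columns grow to the right and rows downward; lengths in m; the calibration is good to about 2 mm. The wrist camera is an equidistant fisheye: a pixel r from the principal point sees the ray r / f radians off the axis. A picture is of the moment at which its call begins.
A pose or a line that the arm cannot do raises PlanningError and nothing moves.
- close_job(): hands the job in; it is judged then, once.
Trained networks look in the newest picture that a camera, given by its name, has taken for a name from the list of things; names that differ only in an ending like _2 or _b are one class to them, and where a whole thing is asked for, a point or a joint stands for the part that bears it (a point fixed in the world has none). Each returns a list of dicts, best first, with "conf" (0 to 1); they miss things now and then, are a little off and sometimes report something else, mostly with a low value. They report only what shows in the picture. A call takes as long as a camera call. They do not tell look-alikes from the thing itself.
- spot_in(camera, query): "xy" ([column, row] in pixels, amid what is visible of it).
- silhouettes(camera, query): "region" (420x560 bool, what is visible of it) and "xy" ([column, row] in pixels, amid what is visible of it).
Readings, each from a call of its own:
- current_clock(): time.
- current_joint_pos(): joint angles.
- current_qvel(): joint speeds.
- current_joint_torque(): joint torques, N m.
- current_position(): TCP position.
- current_orientation(): TCP orientation.
- current_force(): force on the tool from outside, world axes, zero at the start.
- current_torque(): the same for the moment, N m.
- current_finger_gap(): finger opening in m.
- current_grip_force(): force on a finger pad.
Only numpy, scipy, OpenCV 4.12 (cv2) and the standard library are available. Lean on these libraries where they do the work, as an engineer would, in place of code of your own. Each camera call takes 0.05 s, during which the arm holds its last target. There are 200 camera calls.

## Task

On the battery bench, pack the two L-shaped aluminium busbars (red sleeve and blue sleeve) into the shallow black tray so that they interlock head to tail and both lie flat on its floor, tabs up. Set them down rather than dropping them, let go, and leave the straight yellow-sleeved busbar where it lies.

Things in the scene. Friction and masses are not known exactly. Their poses are not given: they have to be found in the camera images.
- tray_in (a point): Centre of the inner floor of the fixed black tray (grey floor), z up. Inside 174 mm (x) by 102 mm (y), walls 5 mm thick, rim 13 mm above the inner floor, floor 5 mm above the bench. The L's fit, with about 10 mm at each gap, when one has its origin at x -32, y -16 mm and its x axis along the tray's x, the other at x 32, y 16 mm, turned half round. Either L may take either place.
- busbar_red: Loose L-shaped aluminium plate 8 mm thick, 0.14 kg: leg 108 x 36 mm, 36 mm square foot. Upright red tab to grip, near the centre of mass: 34 mm along x, 14 mm along y, top 50 mm above the underside. Origin: underside, below the tab's middle; x along the leg away from the foot, z up. In mm the leg covers x -45..63, y -25..11, the foot x -45..-9, y 11..47. Red and blue are alike.
- busbar_blue: Loose L-shaped aluminium plate 8 mm thick, 0.14 kg: leg 108 x 36 mm, 36 mm square foot. Upright blue tab to grip, near the centre of mass: 34 mm along x, 14 mm along y, top 50 mm above the underside. Origin: underside, below the tab's middle; x along the leg away from the foot, z up. In mm the leg covers x -45..63, y -25..11, the foot x -45..-9, y 11..47. Red and blue are alike.
- bar_straight: Straight aluminium busbar, loose, not wanted: plate 108 x 36 x 8 mm with an upright yellow-sleeved tab at its middle, 34 x 14 mm, top 50 mm above the underside. Origin: on the underside at the middle; x along the bar, z up. Leave it where it lies.
Mind the look-alikes: they are no part of the job. What is shaped like the busbar_red but green is not meant.

How it is judged:
By the outcome, as a careful person would: the job done as asked, in the order asked, and still so for the second after the job is handed in, with the robot touching nothing.
It also fails if it takes over 64 s, if anything falls off the work surface, if the arm or the gripper's body presses on something with over 40 N, if the wrist force passes 120 N, or if a joint passes its speed limit or range.

## Working session

There is one attempt and no reset: what is moved stays moved. The work goes in short steps, each a Python script; the robot and the scene stay as the last script left them, time stands still between calls to the robot, and variables do not carry over. Pictures are saved under pics/ and viewed, at most 10 in all, crops included, and the job is handed in when it is done.

```bash
mkdir -p pics; ls
python3 - <<'E'
from bench import *
import cv2,numpy as np
for n in("top","scene"):
    c=capture(n); cv2.imwrite(f"pics/{n}0.png",c["image"]); print(n,c["intrinsics"],c["R"],c["t"])
    for q in("busbar_red","busbar_blue","bar_straight","tray_in"):
        try: print(q,[(np.round(d["xy"]),round(d["conf"],2)) for d in spot_in(n,q)])
        except Exception as e: print(q,e)
print(current_clock())
E
```

```text
pics
top [[426.82933109   0.         275.75698258]
 [  0.         426.82933109 212.79484082]
 [  0.           0.           1.        ]] [[ 0.02363129 -0.99970649  0.00533745]
 [-0.98899662 -0.02415737 -0.14595243]
 [ 0.14603853 -0.00182968 -0.98927721]] [-0.07312241  0.45978182  1.1668341 ]
busbar_red [(array([420., 169.]), 0.72), (array([367., 206.]), 0.66), (array([409., 236.]), 0.63)]
busbar_blue [(array([202., 140.]), 0.57)]
bar_straight [(array([152., 204.]), 0.76)]
tray_in [(array([269., 205.]), 0.9)]
scene [[534.29961575   0.         284.01192983]
 [  0.         534.29961575 217.27198391]
 [  0.           0.           1.        ]] [[ 0.12201696  0.99251351  0.00536672]
 [ 0.71569716 -0.08423702 -0.69331212]
 [-0.68766956  0.08843678 -0.72061745]] [ 0.0219947  -0.28243345  1.60501855]
busbar_red [(array([124., 236.]), 0.93), (array([140., 183.]), 0.81), (array([179., 258.]), 0.76), (array([104., 310.]), 0.62)]
busbar_blue [(array([407., 298.]), 0.64)]
bar_straight [(array([441., 229.]), 0.59)]
tray_in [(array([303., 249.]), 0.64)]
0.5
```

View pics/top0.png

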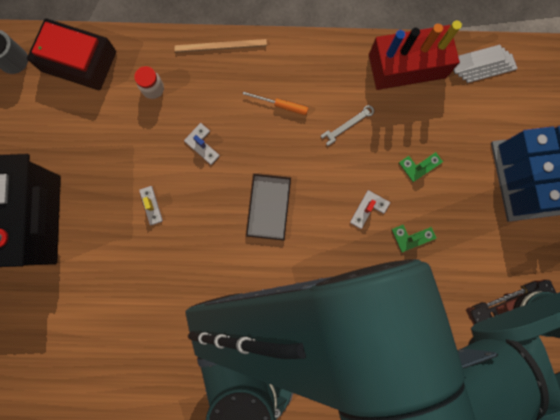

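View pics/scene0.png

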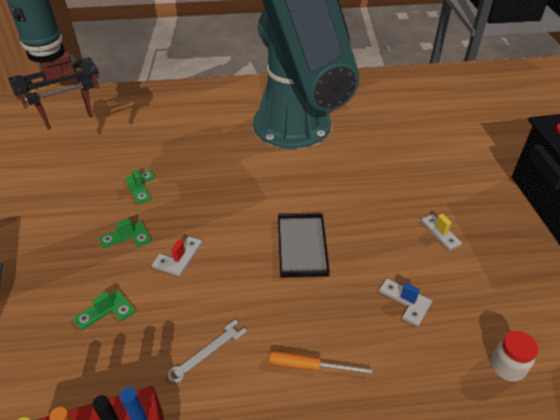

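Candidates for red: the L with a red tab on bare aluminium, top (370,208) / scene (178,255). The all-green Ls at top (420,167) and (412,237), scene (125,235), (140,185) and (105,308), are the look-alikes. Blue has only one candidate: top (201,143) / scene (407,297). I'll confirm in a crop and fit the poses.

```bash
cat > h.py <<'E'
from bench import *
import cv2,numpy as np
from scipy.spatial import cKDTree
from scipy.optimize import minimize
from scipy.spatial.transform import Rotation as Ro
def cloud(c,fish=False):
    K=c["intrinsics"];z=c["range_z"];v,u=np.mgrid[:420,:560]
    x=(u-K[0,2])/K[0,0];y=(v-K[1,2])/K[1,1]
    if fish:
        r=np.hypot(x,y)+1e-9;s=np.tan(np.minimum(r,1.4))/r;x=x*s;y=y*s
    P=np.stack([x*z,y*z,z],-1)
    W=(P-c["t"])@c["R"]          # R^T (P-t)
    W[z<=0]=np.nan
    return W
def near(c,W,xy,rad=.09,lo=.004,hi=.07):
    m=(np.hypot(W[...,0]-xy[0],W[...,1]-xy[1])<rad)&(W[...,2]>lo)&(W[...,2]<hi)
    n,l,s,ce=cv2.connectedComponentsWithStats(m.astype(np.uint8))
    if n<2:return m
    return m
g=np.arange(-.045,.0635,.002)
X,Y=np.meshgrid(g,np.arange(-.025,.0475,.002))
TL=np.stack([X.ravel(),Y.ravel()],1)
TL=TL[(TL[:,1]<=.011)|(TL[:,0]<=-.009)]
def rectd(p,x0,x1,y0,y1):
    return np.hypot(np.maximum(np.maximum(x0-p[:,0],p[:,0]-x1),0),np.maximum(np.maximum(y0-p[:,1],p[:,1]-y1),0))
def rot(a): return np.array([[np.cos(a),-np.sin(a)],[np.sin(a),np.cos(a)]])
def fitL(pts,tabxy):
    """pts Nx2 -> (cost mm, x, y, yaw)"""
    tree=cKDTree(pts)
    def cost(p):
        q=(pts-p[:2])@rot(p[2])
        d=np.minimum(rectd(q,-.045,.063,-.025,.011),rectd(q,-.045,-.009,.011,.047))
        e=tree.query(TL@rot(p[2]).T+p[:2])[0]
        e=np.maximum(e-.001,0)
        return 1e6*(np.mean(np.minimum(d,.01)**2)+np.mean(np.minimum(e,.01)**2))
    best=None
    for a in np.arange(-np.pi,np.pi,np.pi/6):
        r=minimize(cost,[*tabxy,a],method="Nelder-Mead",options=dict(initial_simplex=np.array([[*tabxy,a],[tabxy[0]+.01,tabxy[1],a],[tabxy[0],tabxy[1]+.01,a],[*tabxy,a+.3]]),maxiter=150))
        if best is None or r.fun<best[0]: best=(r.fun,*r.x)
    return np.array(best)
def tabmask(img,col):
    h,s,v=cv2.split(cv2.cvtColor(img,cv2.COLOR_BGR2HSV))
    hm={"red":(h<6)|(h>174),"blue":(h>105)&(h<130),"yellow":(h>24)&(h<36)}[col]
    return hm&(s>130)&(v>60)
def fitobj(c,col,guess,fish=False,rad=.1):
    W=cloud(c,fish)
    m=near(c,W,guess,rad)
    t=m&tabmask(c["image"],col)&(W[...,2]>.02)
    tp=W[t]; 
    top=tp[tp[:,2]>np.percentile(tp[:,2],95)-.006]
    txy=top[:,:2].mean(0)
    m&=np.hypot(W[...,0]-txy[0],W[...,1]-txy[1])<.085
    n,l=cv2.connectedComponents(m.astype(np.uint8)); 
    lab=np.bincount(l[t]).argmax(); P=W[l==lab]
    pl=P[(P[:,2]<.02)]
    r=fitL(P[:,:2],txy)
    return r,txy,np.percentile(tp[:,2],95),np.median(pl[:,2]),len(P)
E
cat > a.py <<'E'
from h import *
px={"top":{"red":(370,208),"blue":(201,143)},"scene":{"red":(178,252),"blue":(408,295)}}
ims=[]
for n in px:
    c=capture(n);W=cloud(c)
    b=W[150:300,230:330]; 
    for col,(u,v) in px[n].items():
        ims.append(cv2.resize(c["image"][v-30:v+30,u-40:u+40],(400,300),interpolation=cv2.INTER_CUBIC))
        g0=np.nanmedian(W[v-3:v+4,u-3:u+4].reshape(-1,3),0)
        r,t,zt,zp,k=fitobj(c,col,g0[:2]); print(n,col,np.round(r,4),"tab",t.round(4),"ztop",zt.round(4),"zplate",zp.round(4),k)
    for d in silhouettes(n,"tray_in")[:1]:
        R=d["region"]; P=W[R]; P=P[~np.isnan(P[:,0])]
        print("tray z pct",np.percentile(P[:,2],[5,50,95]).round(4),cv2.minAreaRect((P[:,:2]*1000).astype(np.float32)),R.sum())
cv2.imwrite("pics/crop.png",np.vstack([np.hstack(ims[:2]),np.hstack(ims[2:])]))
E
python3 a.py
```

```text
top red [ 0.8224  0.4888 -0.326   2.6687] tab [ 0.4871 -0.326 ] ztop 0.0519 zplate 0.0083 606
top blue [ 0.9722  0.666   0.1647 -2.2701] tab [0.6631 0.1631] ztop 0.0526 zplate 0.0081 568
tray z pct [0.001  0.0056 0.0181] ((485.5544738769531, -39.01537322998047), (117.81966400146484, 192.08871459960938), 86.14305877685547) 2566
scene red [ 0.674   0.4915 -0.3243  2.6307] tab [ 0.4924 -0.325 ] ztop 0.051 zplate 0.0075 890
scene blue [ 3.6477  0.6721  0.1633 -2.2713] tab [0.6698 0.1643] ztop 0.0519 zplate 0.0079 1045
tray z pct [0.0017 0.0055 0.0178] ((486.4046630859375, -36.533531188964844), (114.73522186279297, 191.4129638671875), 84.99913024902344) 3048
```

View pics/crop.png

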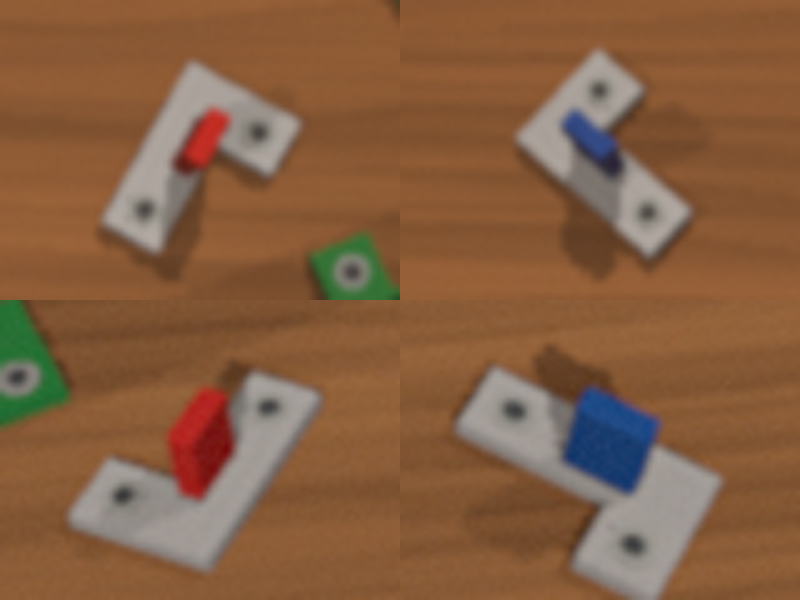

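Both crops show bare aluminium Ls, one with a red tab and one with a blue. The green neighbour is the look-alike. Heights agree between the two views: tab top about 51 mm, plate 8 mm, tray floor about 5 mm. Next I'll hover with the wrist camera for more precise poses.

```bash
cat >> h.py <<'E'
def down(a):   # tool y axis along the L's y for L yaw a
    x=np.array([np.cos(a),np.sin(a),0]);z=np.array([0,0,-1.]);y=np.cross(z,x)
    return Ro.from_matrix(np.stack([x,y,z],1)).as_quat()
def trayfit(c,fish,guess):
    W=cloud(c,fish)
    m=(np.hypot(W[...,0]-guess[0],W[...,1]-guess[1])<.13)
    fl=m&(W[...,2]>.003)&(W[...,2]<.0085); rim=m&(W[...,2]>.0135)&(W[...,2]<.022)
    n,l,s,_=cv2.connectedComponentsWithStats(rim.astype(np.uint8)); rim=l==1+s[1:,4].argmax()
    r=cv2.minAreaRect((W[rim][:,:2]*1000).astype(np.float32))
    n,l,s,_=cv2.connectedComponentsWithStats(fl.astype(np.uint8)); fl=l==1+s[1:,4].argmax()
    f=cv2.minAreaRect((W[fl][:,:2]*1000).astype(np.float32))
    return r,np.median(W[rim][:,2]),f,np.median(W[fl][:,2])
E
python3 - <<'E'
from h import *
for a in (2.65,2.65-np.pi): print(a,inverse_kinematics([.49,-.325,.25],down(a)))
for a in (-.07,-.07+np.pi): print(a,inverse_kinematics([.49,-.04,.25],down(a)))
for a in (-2.27,-2.27+np.pi): print(a,inverse_kinematics([.668,.164,.25],down(a)))
q=[down(a) for a in(2.65,2.65-np.pi)]
j=[inverse_kinematics([.49,-.325,.25],x) for x in q]
k=min((i for i in(0,1) if j[i] is not None),key=lambda i:abs(j[i][5]))
move_ptp([.49,-.325,.25],q[k]);sleep(.2)
c=capture("wrist");cv2.imwrite("pics/w_red.png",c["image"])
print(c["intrinsics"][0,0],(-c["R"].T@c["t"]).round(3))
try: print("red",fitobj(c,"red",(.49,-.325),True))
except Exception as e: print(e)
t=[.49,-.04,.27]; move_ptp(t,down(-.07) if inverse_kinematics(t,down(-.07)) is not None else down(-.07+np.pi));sleep(.2)
c=capture("wrist");cv2.imwrite("pics/w_tray.png",c["image"])
try: print("tray",trayfit(c,True,(.486,-.038)))
except Exception as e: print(e)
print(current_joint_pos(),current_clock())
cv2.imwrite("pics/w2.png",np.hstack([cv2.resize(cv2.imread(f"pics/w_{n}.png"),(400,300)) for n in("red","tray")]))
for n in("top","scene"): print(n,trayfit(capture(n),False,(.486,-.038)))
E
```

```text
2.65 [-7.03094049e-01  3.18433614e-01  1.50121065e+00 -4.44089210e-16
  1.32194839e+00 -1.78229772e+00]
-0.4915926535897932 [-7.03094049e-01  3.18433614e-01  1.50121065e+00 -4.44089210e-16
  1.32194839e+00  1.35929493e+00]
-0.07 [-2.22060975e-01  1.75440332e-01  1.69942635e+00 -4.44089210e-16
  1.26672597e+00  1.41873535e+00]
3.0715926535897933 [-2.22060975e-01  1.75440332e-01  1.69942635e+00 -4.44089210e-16
  1.26672597e+00 -1.72285730e+00]
-2.27 [ 1.40410049e-01  4.66245719e-01  1.26743233e+00 -4.44089210e-16
  1.40791461e+00 -2.30197893e+00]
0.8715926535897931 [ 1.40410049e-01  4.66245719e-01  1.26743233e+00 -4.44089210e-16
  1.40791461e+00  8.39613723e-01]
325.19226210127806 [ 0.56  -0.364  0.413]
red (array([ 0.14919153,  0.49061771, -0.32689014,  2.6393468 ]), array([ 0.49079867, -0.32763687]), np.float64(0.052123716245938215), np.float64(0.009236219418870168), 3135)
tray (((485.8005676269531, -39.610740661621094), (112.94273376464844, 184.4690704345703), 84.96961212158203), np.float64(0.018662196690649863), ((485.35931396484375, -39.76481246948242), (104.10924530029297, 176.11679077148438), 84.70010375976562), np.float64(0.00647405509329632))
[-2.23899629e-01  1.58384489e-01  1.66958315e+00 -1.52603074e-04
  1.31384568e+00  1.41870344e+00] 3.625
top (((483.6763000488281, 14.222167015075684), (5.222855567932129, 96.8272705078125), 85.11036682128906), np.float64(0.01734576705800302), ((467.00775146484375, -20.963523864746094), (69.37198638916016, 134.8360137939453), 84.36145782470703), np.float64(0.00559601497733726))
scene (((487.130859375, -37.83586883544922), (112.14897918701172, 189.31446838378906), 84.99996185302734), np.float64(0.016772626386748205), ((479.7916564941406, -36.81537628173828), (102.02075958251953, 172.78012084960938), 85.03932189941406), np.float64(0.005157414133657283))
```

View pics/w2.png

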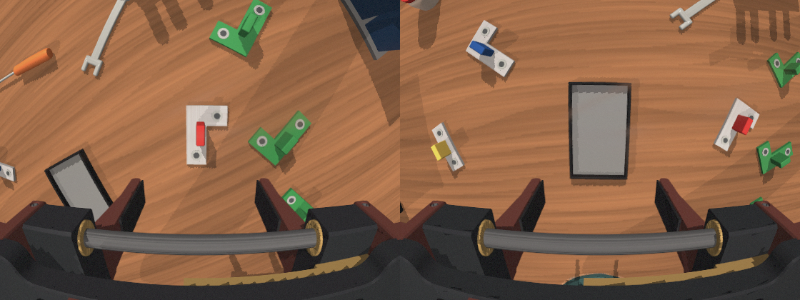

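The wrist fit puts the tray at (0.4858, -0.0397) with yaw -5.0°, size 184x113 mm as expected. Red is at (0.4906, -0.3269) with yaw 2.639. Red goes first, into the +32,+16 place turned half round.

```bash
cat >> h.py <<'E'
TC=np.array([.4858,-.0397]);TY=-.0878
def pick(x,y,a):
    o=down(a); move_gripper(.045)
    move_ptp([x,y,.10],o); hit=servo_line([x,y,.017],rate=.1,contact_N=8)
    move_gripper(0.0); print("pick hit",hit,"z",current_position()[2],"gap",current_finger_gap(),"F",current_grip_force())
    servo_line([x,y,.11],rate=.2); print("gap",current_finger_gap())
def place(place,tool):
    s=1 if place else -1
    p=TC+rot(TY)@(s*np.array([.032,.016])); o=down(tool)
    move_ptp([*p,.11],o); sleep(.2); servo_line([*p,.035],rate=.12); sleep(.2)
    hit=servo_line([*p,.018],rate=.02,contact_N=3); print("place hit",hit,"pos",current_position(),current_force())
    sleep(.2); move_gripper(.04); sleep(.2); servo_line([*p,.12],rate=.15); print("t",current_clock())
E
python3 - <<'E'
from h import *
pick(.4906,-.3269,2.639-np.pi)
place(1,TY)
p=[.668,.164,.25]; move_ptp(p,down(.871)); sleep(.2)
c=capture("wrist"); cv2.imwrite("pics/w_blue.png",c["image"])
print("blue",fitobj(c,"blue",(.668,.164),True))
c=capture("scene"); r=fitobj(c,"red",TC,rad=.09); W=cloud(c); print("red tab",r[1],r[2])
cv2.imwrite("pics/w3.png",np.hstack([cv2.resize(cv2.imread("pics/w_blue.png"),(400,300)),cv2.resize(c["image"][190:310,220:380],(400,300))]))
E
```

```text
pick hit False z 0.01723720267475367 gap 0.013203304357958117 F 29.998739361763
gap 0.014004328306589854
place hit True pos [ 0.51896285 -0.02653025  0.02206704] [-0.04846481 -0.51285212  3.27801178]
t 12.7667
blue (array([ 0.15275296,  0.66802678,  0.16533392, -2.267962  ]), array([0.66904338, 0.16613164]), np.float64(0.05233853096994409), np.float64(0.009262881847863173), 3193)
red tab [ 0.5211705  -0.02679478] 0.0574832078534998
```

View pics/w3.png

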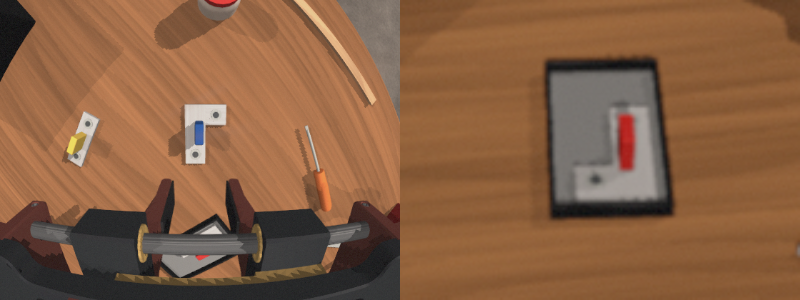

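Red lies flat inside the tray. Its tab top is at 57 mm, and 5 + 50 mm plus the camera's usual +2 was expected. Blue is confirmed at (0.668, 0.1653), so it goes next.

Run:
```python
from h import *
pick(.668,.1653,-2.268+np.pi)
place(0,TY+np.pi)
t=[.49,-.04,.27]; move_ptp(t,down(TY)); sleep(.3)
c=capture("wrist"); W=cloud(c,True)
for n in("red","blue"):
    m=near(c,W,TC,.1)&tabmask(c["image"],n)&(W[...,2]>.04); q=(W[m][:,:2]-TC)@rot(TY); f=cv2.minAreaRect((q*1000).astype(np.float32)); print(n,f,np.percentile(W[m][:,2],95))
m=near(c,W,TC,.12); 
q=(W.reshape(-1,3)[:,:2]-TC)@rot(TY); q=q.reshape(420,560,2)
al=(np.abs(q[...,0])<.085)&(np.abs(q[...,1])<.049)&(W[...,2]>.01)&(W[...,2]<.022)
A=np.c_[q[al],np.ones(al.sum())]; s=np.linalg.lstsq(A,W[al][:,2],rcond=None)
print("plane",s[0],"rms",np.std(W[al][:,2]-A@s[0]),"zpct",np.percentile(W[al][:,2],[2,50,98]))
big=cv2.resize(c["image"][90:270,200:360],(530,600),interpolation=cv2.INTER_CUBIC); cv2.imwrite("pics/final.png",big); print(current_clock())
```

```text
pick hit False z 0.017228358855991065 gap 0.013689142322746182 F 29.999569058418274
gap 0.013881319172411926
place hit True pos [ 0.45244801 -0.05281707  0.02196096] [ 0.41662455 -0.39922014  3.53310285]
t 23.1333
red ((31.342117309570312, 15.347860336303711), (33.57951354980469, 12.828030586242676), 0.09767666459083557) 0.05699510003727915
blue ((-29.81867027282715, -16.545408248901367), (32.90160369873047, 12.334665298461914), 0.5009241104125977) 0.057235446298983535
plane [ 0.00051261 -0.00038956  0.014296  ] rms 0.0010069324276874743 zpct [0.01248642 0.01422399 0.01662748]
26.1667
```

View pics/final.png

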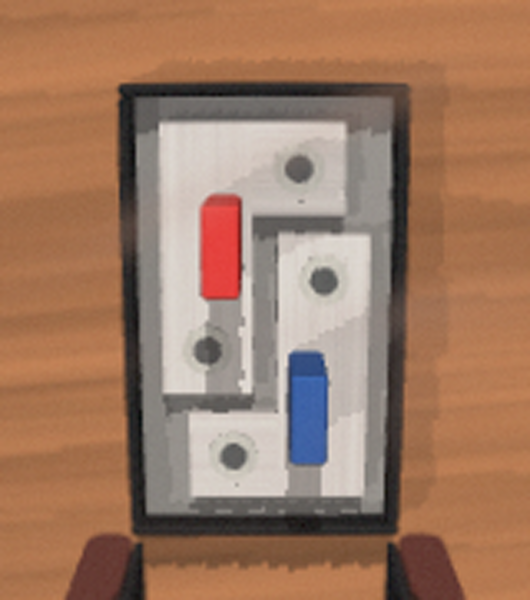

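The picture shows both Ls flat and interlocked head to tail, tabs up, with clear gaps all round. Red is at (220,250) and blue at (308,410) in the crop. The gripper is clear, so I'll hand in.

```bash
python3 -c "
from bench import *
print(close_job())"
```

```text
the job is handed in; nothing more can be done
None
```

The red and blue busbars lie flat in the tray, interlocked head to tail with tabs up and released; the yellow bar was left alone, and the job was handed in at about 26 s (no verdict returned).

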